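Weigh the moisture tin from behind the incubation bottles

ROBOT

A 6-joint arm with a two-finger parallel gripper is mounted at the origin on the work surface. World frame = base frame: x ahead of the robot, y to its left, z up, the work surface at z = 0. Lengths are in m, angles in rad, forces in N, time in s.
With the tool pointing down it reaches from about 0.4 to 0.825 m from the base axis. Payload 7 kg.
Tool frame: the origin (TCP) lies midway between the tips of the shut fingers; the grasp point (between the pads) lies 19 mm behind it; z points along the fingers, y is the line along which they close (so a half turn about z gives the same grasp; the last joint's range is limited). The gripper opens to 88 mm and grips with 3 to 60 N. Pads are 19 mm wide; open, the fingers measure 130 mm over their backs; the gripper's body (78 mm by 193 mm) begins 47 mm behind the grasp point.
Start: joints at [-0.894, 0.359, 0.012, 0, -1.224, -0.288], TCP at [0.256, -0.625, 0.227] pointing down, gripper open.
Joint ranges: [-3.07, 3.07], [-1.43, 2.12], [-1.02, 1.25], [-3.03, 1.67], [-3.05, -0], [-3.03, 3.03]. Speed limits (rad/s): [2.39, 2.39, 3.01, 3.14, 3.14, 3.14].

INTERFACE

Orientations are given as [roll, pitch, yaw] about the fixed x, y, z axes, in that order (R = Rz(yaw) Ry(pitch) Rx(roll)).
In Python, from station import arm gives the robot as it stands. The module is installed in compiled form; this text tells all that it offers.
- The arm moves only by the tool carry_out, never from a script. Its argument "commands" is a list of rows, each a list of 4 numbers: the shift along the world's x, y, z in units of 50 mm (1.0 is 50 mm), then the turn about the world's z in units of 6 degrees (1.0 is 6 degrees). A call has exactly 10 rows; each row is the pose to reach, as a shift and turn from the pose commanded when the call began; what a row does not reach only later rows make up. A row lasts 1/8 s, in which the tool goes at most 62.5 mm and 10.7 degrees, less where a joint would pass 70% of its speed; a pose out of reach is approached as far as the arm can. A call with a gripper value outside its range is refused whole. "claw" is the closure, from 0 (fully open) to 1 (shut), set as the call begins (left out, the last holds). The fingers move at their own pace and stop on an object; "force" is the grip in N (left out, the last holds). Time passes only in rows, so rows that repeat a pose let the fingers close, or fill a call up. It gives the time, the measured TCP pose, the force, the opening and the grip force at its end, in the units of the state.
- arm.get_state(): the state, without advancing time (a new reading comes with each control period).
- arm.grab_frame(name): name is "scene" or "top"; returns a dict with "pixels" (400x640x3 uint8, red, green, blue), "fx", "fy", "cx", "cy" (pixels), "eye" and "orientation" of the camera in the world. Camera axes: x right, y down, z forward; pixel columns grow to the right and rows downward; lengths in m; the calibration is good to about 2 mm. A picture is of the moment at which its call begins. There is no depth.
- arm.job_done(): hands the job in; it is judged then, once.
Trained networks look in a picture, given as the dict that the camera call returned (one of the last four; its "shot" number tells which), for a name from the list of things; names that differ only in an ending like _2 or _b are one class to them, and where a whole thing is asked for, a point or a joint stands for the part that bears it (a point fixed in the world has none). Each returns a list of dicts, best first, with "conf" (0 to 1); they miss things now and then, are a little off and sometimes report something else, mostly with a low value. They report only what shows in the picture. A call takes as long as a camera call. They do not tell look-alikes from the thing itself.
- arm.regions_of(picture, query): "pixels" (400x640 bool, what is visible of it) and "uv" ([column, row] in pixels, amid what is visible of it).
- arm.mark_of(picture, query): "uv" ([column, row] in pixels: a listed point, or the origin of a listed thing).
The state is a dict: "t": time; "q": joint angles; "qd": joint speeds; "joint_efforts": joint torques, N m; "eef_pos": TCP position; "ee_rot": TCP orientation; "force": force on the tool from outside, world axes, zero at the start; "moment": the same for the moment, N m; "width": finger opening in m; "gripper_force": force on a finger pad.
Only numpy, scipy, OpenCV 4.12 (cv2) and the standard library are available. Lean on these libraries where they do the work, as an engineer would, in place of code of your own. Each camera call takes 0.05 s, during which the arm holds its last target. There are 200 camera calls.

TASK

The low aluminium moisture tin in the steel tray is due for weighing, but the amber bottle, the square white bottle and the steel canister stand close around it. Move those three upright onto the dark bench mat, then set the tin upright in the middle of the balance pan, and finally put each of the three back, upright, on the very spot in the tray where it stood at the start. Do not drop anything or knock it over, and leave the beaker, the crucible and the spatula where they are.

Things in the scene. Friction and masses are not known exactly. Their poses are not given: they have to be found in the camera images.
- amber_c (a point): Loose round amber bottle with a narrow neck and a black ribbed screw cap; 128 mm tall, body 56 mm diameter up to 76 mm, tapering to a 29 mm neck at 94 mm; the cap is 35 mm diameter and reaches from 98 to 128 mm above the foot: grip it there. About 0.3 kg. The point is at its centre, 64 mm above the foot; its z axis points up along the bottle. It starts standing in the tray.
- square_c (a point): Loose white square bottle, body 52 x 52 mm up to 78 mm, then a neck of 34 mm diameter, white ribbed round cap 40 mm diameter from 92 to 124 mm above the foot (grip it there); 124 mm tall, about 0.25 kg. The point is at its centre, 62 mm above the foot; x and y run across its flat sides, z up. It starts standing in the tray.
- canister_c (a point): Loose bare steel canister, round, 54 mm diameter (lid rim 56 mm), lid top at 99 mm, with a black upright round handle on the lid, 26 mm diameter, from 99 to 134 mm above the foot (grip it there, above the lid); 134 mm tall in all, about 0.32 kg. The point is on its axis, 67 mm above the foot; z up. It starts standing in the tray.
- tin_c (a point): Loose low round aluminium tin with a closed slip lid, 62 mm diameter over the lid (60 below), 42 mm tall, 0.14 kg. Point at its centre, 21 mm up; z up. It starts at the tray's back (+x) wall, 4 to 7 mm off it; the tall things stand left, right and in front of it in any arrangement, centres about 65 mm from its own. Once they are gone it can be gripped across the tray (along its y).
- tray: Fixed open rectangular stainless steel tray, outside 170 mm (its x) by 230 mm (its y), walls 4 mm thick and 45 mm tall, small side handles reaching 15 mm out; origin at the centre of its underside, inner floor 3 mm above that. Its x axis points to its back wall, away from the robot.
- mat: Fixed flat dark rubber bench mat, 260 mm (its x) by 230 mm (its y), 3 mm thick, origin at the centre of its underside; the side area for the bottles. The spatula lies along its far (+x) edge.
- pan_c (a point): Centre of the top face of the square steel pan (165 x 165 mm) of the white laboratory balance; the pan's top is 80 mm above the bench and does not move. The axes are the balance's: x points to its rear, z up. The fixed housing, 290 x 200 mm, lies lower: it reaches 95 mm beyond this point to the rear, 195 mm to the front (display and keys) and 100 mm to each side.
- beaker_c (a point): Bystander: small open steel beaker, 36 mm diameter, 36 mm tall, in one front corner of the tray, loose. The point is at its centre, 18 mm above the foot. To be left alone.
- crucible_c (a point): Bystander: small white porcelain crucible with a lid and a little knob, 36 mm diameter, 32 mm tall, in the other front corner of the tray, loose. The point is at its centre, 16 mm above the foot. To be left alone.
- spatula_c (a point): Bystander: steel laboratory spatula 180 mm long, up to 18 mm wide, 6 mm thick, lying loose along the far edge of the mat, its length along the mat's y. The point is near its middle. To be left alone.
Mind the look-alikes: they are no part of the job. Leave any green look-alike of the part that bears tin_c alone. Leave any purple look-alike of the part that bears canister_c alone.

How it is judged:
By the outcome, as a careful person would: the job done as asked, in the order asked, and still so for the second after the job is handed in, with the robot touching nothing.
It also fails if it takes over 147 s, if anything falls off the work surface, if the arm or the gripper's body presses on something with over 40 N, if the wrist force passes 120 N, or if a joint passes its speed limit or range.

## Working session

There is one attempt and no reset: what is moved stays moved. The work goes in short steps, Python scripts to look and compute and a tool call to move; the robot and the scene stay as the last step left them, time stands still between calls to the robot, and variables do not carry over. Pictures are saved under pics/ and viewed, at most 14 in all, crops included, and the job is handed in when it is done.

Besides the shell and the picture viewer there is one more tool, called after "Request:" as a command line: name --pt "numbers of a row" for each row, then --argument value for the rest. carry_out: Moves the arm, as the interface text tells. Its arguments: {"type":"object","properties":{"commands":{"type":"array","items":{"type":"array","items":{"type":"number"}}},"claw":{"type":"number"},"force":{"type":"number"}},"required":["commands"]}

```bash
mkdir -p pics; cat > h.py <<'E'
import numpy as np, cv2
from station import arm
from scipy.spatial.transform import Rotation as R
def rot(p):
    o=np.array(p["orientation"],float)
    if o.shape==(3,3): return o
    return R.from_euler('xyz',o).as_matrix() if o.size==3 else R.from_quat(o).as_matrix()
def ray(p,uv):
    d=rot(p)@np.array([(uv[0]-p["cx"])/p["fx"],(uv[1]-p["cy"])/p["fy"],1.])
    return np.array(p["eye"],float),d
def at(p,uv,z):
    e,d=ray(p,uv); return e+d*(z-e[2])/d[2]
def proj(p,X):
    c=rot(p).T@(np.array(X,float)-np.array(p["eye"],float)); return np.array([p["fx"]*c[0]/c[2]+p["cx"],p["fy"]*c[1]/c[2]+p["cy"]])
def tri(p,a,q,b):
    e1,d1=ray(p,a);e2,d2=ray(q,b);A=np.stack([d1,-d2],1);s=np.linalg.lstsq(A,e2-e1,rcond=None)[0]
    x,y=e1+s[0]*d1,e2+s[1]*d2; return (x+y)/2,np.linalg.norm(x-y)
def save(p,n,crop=None,k=1):
    i=cv2.cvtColor(p["pixels"],cv2.COLOR_RGB2BGR)
    if crop: i=i[crop[1]:crop[3],crop[0]:crop[2]]
    cv2.imwrite("pics/"+n,cv2.resize(i,None,fx=k,fy=k,interpolation=cv2.INTER_CUBIC))
E
python3 - <<'E'
from h import *
s=arm.grab_frame("scene");t=arm.grab_frame("top")
save(s,"s0.png");save(t,"t0.png")
for n,p in(("S",s),("T",t)): print(n,p["eye"],p["orientation"],p["fx"],p["cx"],p["cy"])
np.set_printoptions(precision=4,suppress=True)
for q,z in dict(amber_c=.067,square_c=.065,canister_c=.07,tin_c=.024,tray=0,mat=0,pan_c=.08,beaker_c=.021,crucible_c=.019,spatula_c=.006).items():
    for n,p in(("S",s),("T",t)):
        for m in arm.mark_of(p,q)[:3]: print(q,n,np.round(m["uv"],1),round(m["conf"],2),at(p,m["uv"],z))
st=arm.get_state();print(st["eef_pos"],st["ee_rot"],st["width"],st["t"])
E
```

```text
S [1.01519415 0.37908398 0.71368236] [-2.40064125 -0.01548146  2.30878381] 371.60105470996774 319.34351061127046 196.0802899117047
T [ 0.31227275 -0.00812855  1.26823461] [-2.94855777 -0.00396388 -1.59249034] 503.2276749108541 322.3576801004165 195.18489117528983
amber_c T [335.5 174.2] 0.89 [ 0.5987 -0.0513  0.067 ]
square_c S [345.6 217.7] 0.9 [0.5777 0.0747 0.065 ]
square_c T [283.9 181.7] 0.8 [0.5829 0.0754 0.065 ]
square_c T [345.1 217.2] 0.46 [ 0.492  -0.0718  0.065 ]
canister_c S [336.3 190.6] 0.92 [0.5321 0.0078 0.07  ]
canister_c S [358.4 153. ] 0.65 [ 0.3888 -0.0381  0.07  ]
canister_c T [332.7 263.1] 0.82 [ 0.3823 -0.0389  0.07  ]
canister_c T [316.1 204.6] 0.59 [ 0.5235 -0.0023  0.07  ]
canister_c T [189.2 173.4] 0.48 [0.6074 0.3063 0.07  ]
tin_c S [248.6 228.9] 0.89 [ 0.7296 -0.088   0.024 ]
tin_c S [320.7 218.9] 0.74 [0.5935 0.0144 0.024 ]
tin_c T [308.8 180.4] 0.89 [0.5942 0.0152 0.024 ]
tin_c T [313.7 136.3] 0.69 [0.7104 0.0006 0.024 ]
tin_c T [350.9 132.2] 0.56 [ 0.7195 -0.0956  0.024 ]
tray S [330.8 214. ] 0.74 [0.55   0.0096 0.    ]
tray T [314.4 203.9] 0.97 [0.5377 0.0023 0.    ]
mat S [459.5 282.4] 0.62 [0.5047 0.3393 0.    ]
mat T [184.6 221. ] 0.55 [0.5005 0.3327 0.    ]
pan_c S [237.8 131.1] 0.72 [ 0.5538 -0.3289  0.08  ]
pan_c S [331.1 212.3] 0.66 [0.598  0.0483 0.08  ]
pan_c T [450.1 193.6] 0.89 [ 0.5418 -0.3257  0.08  ]
beaker_c S [371.5 206.5] 0.73 [0.4769 0.0782 0.021 ]
beaker_c T [286.9 225.7] 0.45 [0.4802 0.0718 0.021 ]
crucible_c S [316.1 181.7] 0.64 [ 0.5057 -0.0813  0.019 ]
crucible_c T [344.9 216.9] 0.51 [ 0.4996 -0.0737  0.019 ]
spatula_c S [427.  315.9] 0.74 [0.6221 0.3279 0.006 ]
spatula_c S [345.4 219.8] 0.52 [0.5434 0.0509 0.006 ]
spatula_c T [186.  176.2] 0.53 [0.6159 0.3311 0.006 ]
[ 0.2559 -0.6246  0.2266] [-3.1416  0.     -2.7528] 0.08771146750715976 1.1
```

View pics/s0.png

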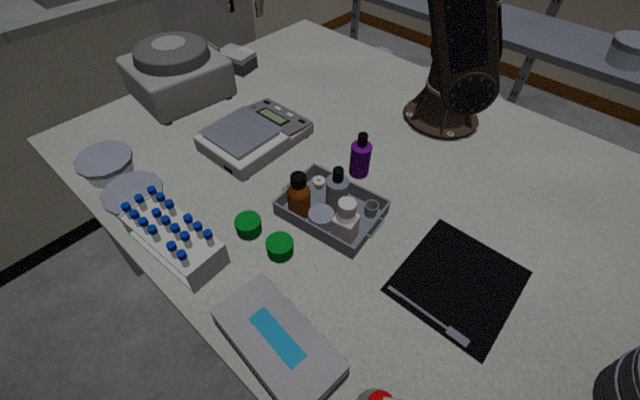

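View pics/t0.png

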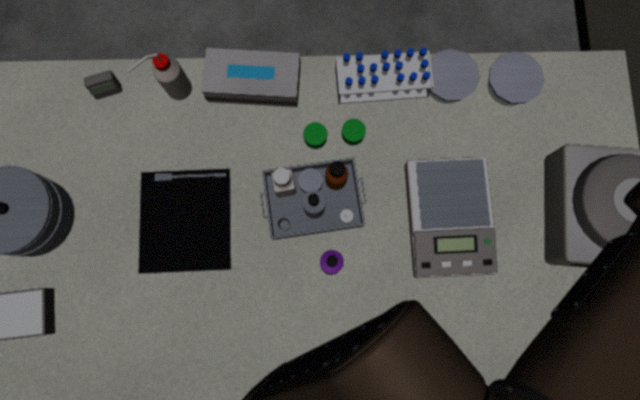

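The top view shows the tray around (313,198), with the square bottle at (283,180), amber at (336,175), steel canister at (315,203), the bare tin at (311,180), beaker (284,225) and crucible (346,216). The mat is at (185,221) and the pan at (453,195). Look-alikes are the green tins at (315,134) and (353,130) outside the tray and the purple canister at (332,262). The bare aluminium tin and bare steel canister in the tray fit the description. I'll confirm with an enlarged crop and measure.

```bash
python3 - <<'E'
from h import *
np.set_printoptions(precision=4,suppress=True)
s=arm.grab_frame("scene");t=arm.grab_frame("top")
a=cv2.resize(cv2.cvtColor(t["pixels"],cv2.COLOR_RGB2BGR)[150:250,250:380],None,fx=6,fy=6,interpolation=cv2.INTER_CUBIC)
cv2.imwrite("pics/t1.png",a[:600])
save(s,"s1.png",(265,155,395,255),6)
for n,p in(("S",s),("T",t)):
    for q in("amber_c","square_c","canister_c","tin_c","tray","mat","pan_c"):
        for m in arm.regions_of(p,q)[:2]:
            k=m["pixels"].astype(np.uint8); r=cv2.minAreaRect(cv2.findNonZero(k)); print(n,q,round(m["conf"],2),np.round(m["uv"],1),k.sum(),cv2.boundingRect(k))
            if q in("tray","mat","pan_c"):
                z={"tray":.045,"mat":.003,"pan_c":.08}[q]
                if n=="T": print(np.array([at(p,c,z)[:2] for c in cv2.boxPoints(r)]))
E
```

```text
S amber_c 0.68 [299.1 196.5] 853 (288, 171, 23, 49)
S square_c 0.83 [344.6 220.3] 1029 (330, 197, 30, 48)
S canister_c 0.73 [361.4 153.5] 886 (349, 131, 24, 49)
S canister_c 0.56 [336.8 186.5] 723 (326, 166, 24, 47)
S tin_c 0.95 [278.3 247. ] 751 (266, 232, 28, 32)
S tin_c 0.89 [324.1 218.6] 531 (308, 204, 27, 28)
S tray 0.84 [325.5 201.8] 2981 (273, 164, 118, 95)
S tray 0.36 [337.1 188.3] 716 (326, 167, 24, 45)
S mat 0.73 [461.8 285.5] 10816 (381, 220, 151, 144)
S pan_c 0.9 [251.5 138.2] 5906 (193, 99, 121, 83)
T amber_c 0.58 [335.3 176.2] 600 (323, 161, 26, 31)
T square_c 0.94 [281.9 181.5] 595 (271, 168, 25, 30)
T canister_c 0.96 [315.1 203.4] 539 (302, 190, 24, 29)
T canister_c 0.95 [331.  261.9] 462 (320, 250, 23, 25)
T tin_c 0.96 [309.6 181.5] 435 (298, 170, 24, 22)
T tin_c 0.71 [353.7 133.1] 539 (342, 119, 25, 27)
T tray 0.8 [303.8 207.4] 4394 (261, 158, 105, 82)
[[ 0.6158  0.1473]
 [ 0.6487 -0.113 ]
 [ 0.4699 -0.1312]
 [ 0.4391  0.1222]]
T mat 0.62 [184.4 225.4] 8937 (139, 169, 93, 105)
[[0.635  0.458 ]
 [0.6342 0.2195]
 [0.3705 0.2117]
 [0.3716 0.4409]]
T mat 0.36 [283.5 222.5] 170 (277, 217, 15, 14)
[[0.5054 0.0979]
 [0.5046 0.0623]
 [0.4715 0.0627]
 [0.4722 0.098 ]]
T pan_c 0.85 [451.  220.4] 10021 (404, 157, 94, 121)
[[ 0.6287 -0.2144]
 [ 0.6445 -0.4247]
 [ 0.3497 -0.4262]
 [ 0.3358 -0.2255]]
T pan_c 0.72 [168.4 177.4] 201 (155, 174, 70, 7)
[[0.6051 0.3863]
 [0.6017 0.2194]
 [0.5868 0.2191]
 [0.5902 0.3857]]
```

View pics/t1.png

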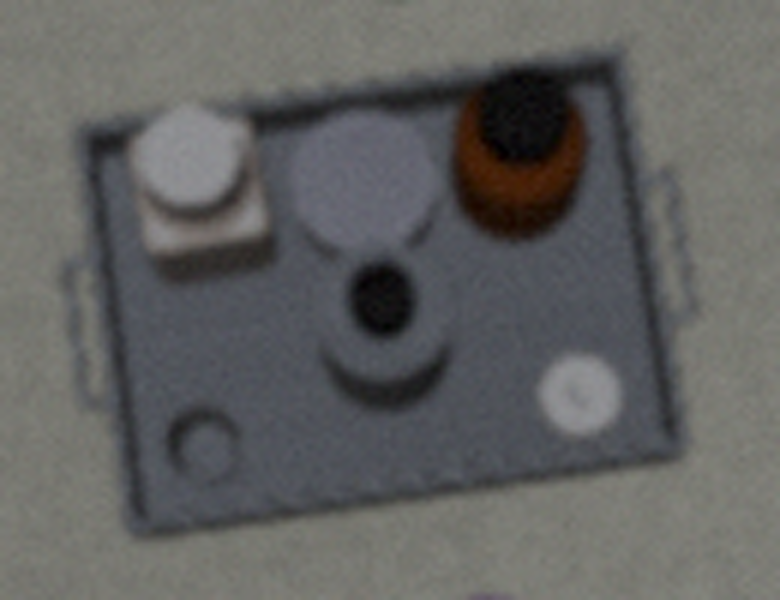

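View pics/s1.png

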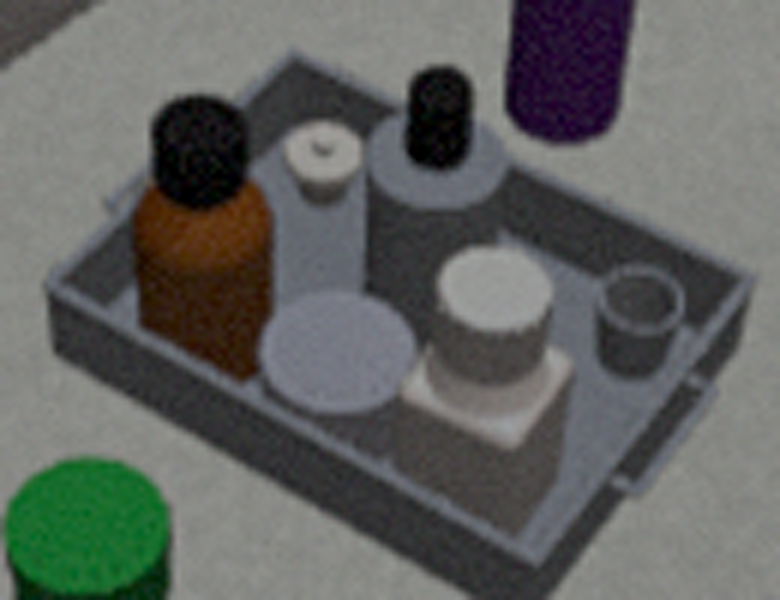

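The crops confirm that the bare tin (top 310.6,180), steel canister with black handle (313.8,199), amber bottle (337.7,169) and white square bottle (281.3,176.2) are the real ones in the tray.

```bash
python3 - <<'E'
from h import *
np.set_printoptions(precision=4,suppress=True)
s=arm.grab_frame("scene");t=arm.grab_frame("top")
T=lambda x,y:((x+.5)/6-.5+250,(y+.5)/6-.5+150); S=lambda x,y:((x+.5)/6-.5+265,(y+.5)/6-.5+155)
for n,z,a,b in(("sq",.127,(188,157),(496,290)),("am",.131,(526,114),(200,132)),("can",.137,(383,294),(440,91)),("tin",.045,(364,180),(337,351))):
    x,e=tri(t,T(*a),s,S(*b)); print(n,"tri",x,round(e,4),"T",at(t,T(*a),z),"S",at(s,S(*b),z))
c=np.array([at(t,T(*a),.045)[:2] for a in((80,128),(622,48),(682,455),(130,532))]);print("tray T",c,c.mean(0))
d=np.array([at(s,S(*a),.045)[:2] for a in((537,562),(48,283),(293,54),(752,282))]);print("tray S",d,d.mean(0))
for k in(c,d): print([np.degrees(np.arctan2(*(v:=(k[i]-k[j]))[::-1])).round(2) for i,j in((0,1),(3,2),(0,3),(1,2))],[np.linalg.norm(k[i]-k[j]).round(3) for i,j in((0,1),(3,2),(0,3),(1,2))])
m=np.hstack([cv2.resize(cv2.cvtColor(t["pixels"],cv2.COLOR_RGB2BGR)[145:285,400:500],None,fx=4,fy=4,interpolation=2),cv2.resize(cv2.cvtColor(s["pixels"],cv2.COLOR_RGB2BGR)[90:190,190:290],None,fx=4,fy=4,interpolation=2)[:560] if 0 else np.vstack([cv2.resize(cv2.cvtColor(s["pixels"],cv2.COLOR_RGB2BGR)[85:185,190:290],None,fx=4,fy=4,interpolation=2),np.zeros((160,400,3),np.uint8)])])
cv2.imwrite("pics/pan.png",m)
E
```

```text
sq tri [0.5839 0.0786 0.1235] 0.0009 T [0.5833 0.0779 0.127 ] S [0.5862 0.0808 0.127 ]
am tri [ 0.5985 -0.0535  0.1232] 0.0007 T [ 0.5968 -0.0535  0.131 ] S [ 0.6038 -0.0475  0.131 ]
can tri [0.5266 0.0035 0.1318] 0.0006 T [0.5258 0.0032 0.137 ] S [0.5308 0.0072 0.137 ]
tin tri [0.5917 0.0117 0.0421] 0.0012 T [0.5914 0.0111 0.045 ] S [0.5933 0.0138 0.045 ]
tray T [[ 0.6161  0.129 ]
 [ 0.6459 -0.0979]
 [ 0.4737 -0.1166]
 [ 0.447   0.1086]] [0.5457 0.0058]
tray S [[ 0.6175  0.1331]
 [ 0.6459 -0.0944]
 [ 0.48   -0.1149]
 [ 0.4524  0.1118]] [0.5489 0.0089]
[np.float64(97.48), np.float64(96.76), np.float64(6.89), np.float64(6.21)] [np.float64(0.229), np.float64(0.227), np.float64(0.17), np.float64(0.173)]
[np.float64(97.13), np.float64(96.93), np.float64(7.35), np.float64(7.03)] [np.float64(0.229), np.float64(0.228), np.float64(0.166), np.float64(0.167)]
```

View pics/pan.png

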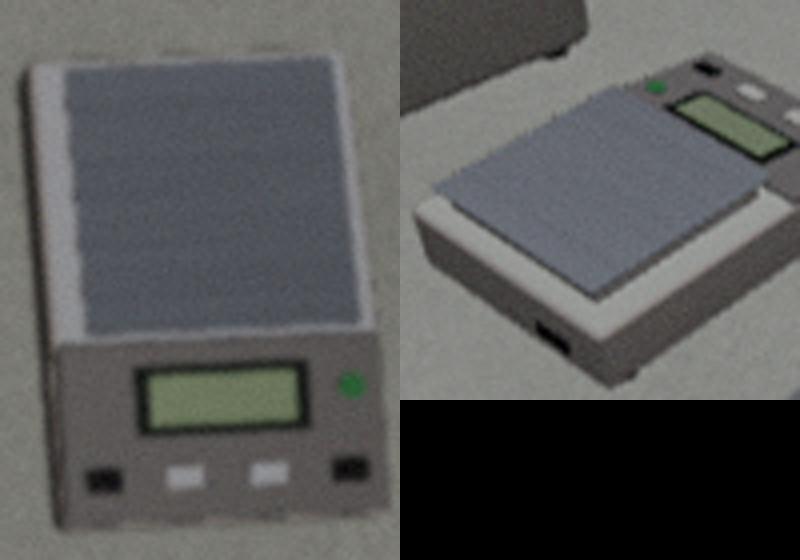

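Top-crop pan corners average to (453,193.9), and the scene pan centre is about (240.6,132). The measured sizes check out: tray rim 170×229 mm at yaw 7°, and tin-to-neighbour distances of 64–67 mm. The two cameras differ by about 3 mm, which I'll settle against the gripper. Now moving to above the square bottle.

Request:
carry_out --pt "0.4 0.84 0 -0.3" --pt "0.8 1.7 0 -0.6" --pt "1.2 2.5 0 -0.9" --pt "1.6 3.4 0 -1.2" --pt "2 4.2 0 -1.5" --pt "2.4 5 0 -1.8" --pt "2.7 5.9 0 -2.1" --pt "3.1 6.7 0 -2.4" --pt "3.5 7.6 0 -2.55" --pt "3.9 8.4 0 -2.55" --claw 0.3 --force 25

```text
t: 3.25
eef_pos: [0.4514, -0.2031, 0.227]
ee_rot: [-3.141, 0.001, -3.02]
force: [1.0, 0.0, -0.4]
width: 0.0617
gripper_force: 0.0
```

Request:
carry_out --pt "0.3 0.7 0 0" --pt "0.7 1.5 0 0" --pt "1.1 2.3 0 0" --pt "1.5 3.2 0 0" --pt "1.9 4 0 0" --pt "2.2 4.7 0 0" --pt "2.5 5.3 0 0" --pt "2.68 5.67 0 0" --pt "2.68 5.67 0 0" --pt "2.68 5.67 0 0"

```text
t: 4.5
eef_pos: [0.5845, 0.0783, 0.2265]
ee_rot: [-3.141, -0.0, -3.02]
force: [-0.3, -1.2, 0.5]
width: 0.0616
gripper_force: 0.0
```

```bash
python3 - <<'E'
from h import *
np.set_printoptions(precision=4,suppress=True)
st=arm.get_state();s=arm.grab_frame("scene");t=arm.grab_frame("top")
x=np.array(st["eef_pos"]);print(x,st["ee_rot"],st["width"],st["t"])
R0=R.from_euler('xyz',st["ee_rot"]).as_matrix()
im=[]
for p in(t,s):
    u=proj(p,x);c=np.round(u).astype(int);print("tcp",u)
    i=cv2.cvtColor(p["pixels"],cv2.COLOR_RGB2BGR)[c[1]-40:c[1]+40,c[0]-32:c[0]+33]
    i=cv2.resize(i,None,fx=6,fy=6,interpolation=2)
    for k in(-1,0,1):
        v=proj(p,x+R0[:,1]*k*st["width"]/2); q=((v-c+[32,40]+.5)*6).astype(int); cv2.circle(i,tuple(map(int,q)),2,(0,0,255),-1)
    im.append(i)
cv2.imwrite("pics/cal.png",np.hstack(im))
for n,a,b,z in(("pan",(453,193.9),(240.6,132.),.08),):
    print(n,tri(t,a,s,b),at(t,a,z),at(s,b,z))
E
```

```text
[0.5845 0.0783 0.2265] [-3.1415 -0.0004 -3.0201] 0.061649450369510625 4.5
tcp [277.1762 164.506 ]
tcp [350.5053 167.397 ]
pan (array([ 0.5425, -0.3352,  0.0676]), np.float64(0.0022979830975217047)) [ 0.5409 -0.3327  0.08  ] [ 0.5511 -0.3203  0.08  ]
```

View pics/cal.png

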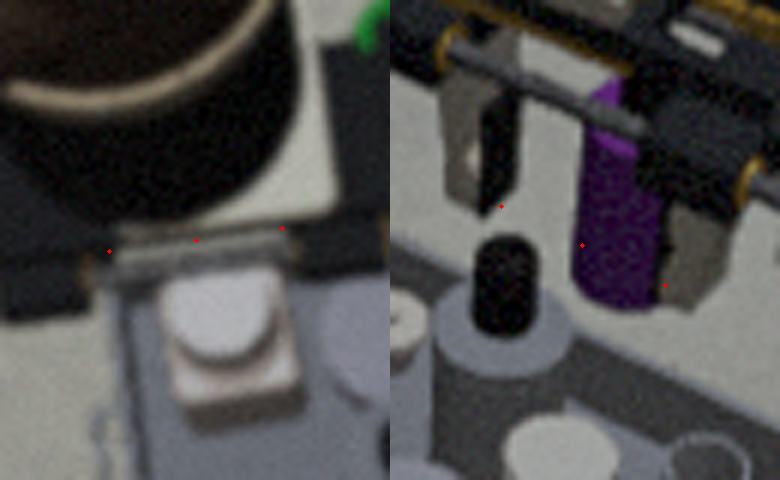

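The scene view shows both open fingers around the predicted TCP to within about 1 px, so the scene calibration holds. Descending over the square bottle's cap and closing.

Request:
carry_out --pt "0.01 0.03 -0.4 0" --pt "0.01 0.03 -0.8 0" --pt "0.01 0.03 -1.2 0" --pt "0.01 0.03 -1.6 0" --pt "0.01 0.03 -1.9 0" --pt "0.01 0.03 -2.2 0" --pt "0.01 0.03 -2.4 0" --pt "0.01 0.03 -2.55 0" --pt "0.01 0.03 -2.65 0" --pt "0.01 0.03 -2.65 0"

```text
t: 5.85
eef_pos: [0.5853, 0.0804, 0.0939]
ee_rot: [-3.141, -0.0, -3.02]
force: [0.3, -0.3, 0.5]
width: 0.0614
gripper_force: 0.0
```

Request:
carry_out --pt "0 0 0 0" --pt "0 0 0 0" --pt "0 0 0 0" --pt "0 0 0 0" --pt "0 0 0 0" --pt "0 0 0 0" --pt "0 0 0 0" --pt "0 0 0 0" --pt "0 0 0 0" --pt "0 0 0 0" --claw 0.75 --force 25

```text
t: 7.1
eef_pos: [0.5855, 0.0804, 0.0943]
ee_rot: [-3.142, 0.0, -3.02]
force: [-0.2, -2.4, 5.8]
width: 0.0395
gripper_force: 25.0
```

```bash
cat >> h.py <<'E'
BOX=dict(sq=(333,223,359,243,.04),am=(289,198,306,214,.05),can=(327,189,345,205,.06),tin=(309,204,333,230,.03))
def shift(p,name,ref="pics/s0.png"):
    "world xy displacement of the thing's body between the reference picture and p"
    x0,y0,x1,y1,z=BOX[name]
    f=lambda i:cv2.GaussianBlur(i.astype(np.float32),(0,0),.7)
    a=f(cv2.imread(ref));b=f(cv2.cvtColor(p["pixels"],cv2.COLOR_RGB2BGR));k=8
    up=lambda i:cv2.resize(i,None,fx=k,fy=k,interpolation=cv2.INTER_CUBIC)
    m=8;r=cv2.matchTemplate(up(b[y0-m:y1+m,x0-m:x1+m]),up(a[y0:y1,x0:x1]),cv2.TM_CCOEFF_NORMED)
    _,c,_,l=cv2.minMaxLoc(r);d=np.array(l)/k-m
    u=np.array([(x0+x1)/2,(y0+y1)/2]);w=(at(p,u+d,z)-at(p,u,z))[:2]
    th=np.radians(7);return d,w,"tray xy",np.array([[np.cos(th),np.sin(th)],[-np.sin(th),np.cos(th)]])@w,round(c,3)
E
python3 - <<'E'
from h import *
np.set_printoptions(precision=4,suppress=True)
s=arm.grab_frame("scene");save(s,"g1.png",(300,150,400,250),6)
for n in("sq","am","can","tin"):print(n,shift(s,n))
E
```

```text
sq (array([0.125, 0.125]), array([0.0001, 0.0004]), 'tray xy', array([0.0001, 0.0004]), 0.997)
am (array([0.25 , 0.125]), array([-0.0001,  0.0007]), 'tray xy', array([-0.    ,  0.0007]), 0.976)
can (array([0.5, 1.5]), array([0.0028, 0.004 ]), 'tray xy', array([0.0033, 0.0036]), 0.885)
tin (array([0., 0.]), array([0., 0.]), 'tray xy', array([0., 0.]), 0.997)
```

View pics/g1.png

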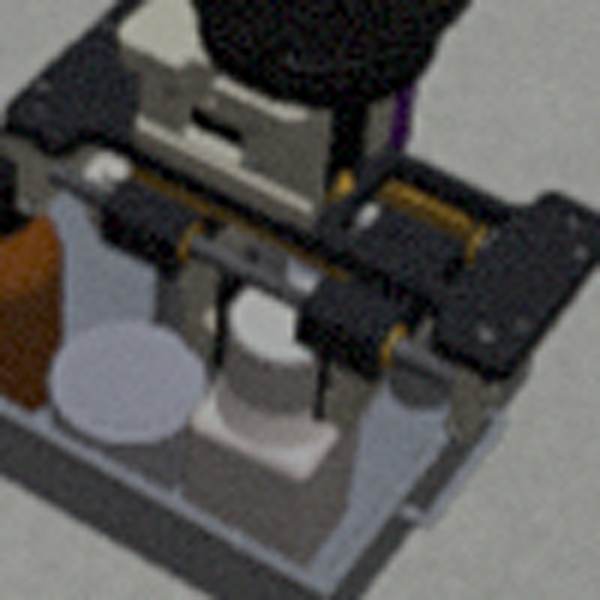

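The picture shows the fingers closed on the white cap. The square bottle (about 345,232) shifted under 0.5 mm. Lift and carry to the mat.

Request:
carry_out --pt "0 0 0.2 0" --pt "0 0 0.5 0" --pt "0 0 0.9 0" --pt "0 0 1.3 0" --pt "0 0 1.7 0" --pt "0 0.1 2.0 0" --pt "-0.1 0.4 2.2 0" --pt "-0.15 0.9 2.2 0" --pt "-0.2 1.4 2.2 0" --pt "-0.3 2 2.2 0"

```text
t: 8.4
eef_pos: [0.5696, 0.1819, 0.2039]
ee_rot: [-3.142, -0.001, -3.02]
force: [0.3, 0.5, -1.9]
width: 0.0399
gripper_force: 25.0
```

Request:
carry_out --pt "-0.1 0.6 0 0" --pt "-0.2 1.2 0 0" --pt "-0.3 1.8 0 0" --pt "-0.4 2.4 0 0" --pt "-0.5 3 0 0" --pt "-0.55 3.5 0 0" --pt "-0.6 3.9 0 0" --pt "-0.61 4.2 -0.1 0" --pt "-0.61 4.29 -0.3 0" --pt "-0.61 4.29 -0.6 0"

```text
t: 9.65
eef_pos: [0.5399, 0.3946, 0.173]
ee_rot: [-3.141, -0.0, -3.02]
force: [0.4, -0.1, -2.3]
width: 0.0397
gripper_force: 25.0
```

Request:
carry_out --pt "0 0 -0.4 0" --pt "0 0 -0.7 0" --pt "0 0 -1.0 0" --pt "0 0 -1.2 0" --pt "0 0 -1.35 0" --pt "0 0 -1.45 0" --pt "0 0 -1.52 0" --pt "0 0 -1.56 0" --pt "0 0 -1.58 0" --pt "0 0 -1.59 0"

```text
t: 10.9
eef_pos: [0.5399, 0.395, 0.0947]
ee_rot: [3.141, 0.0, -3.02]
force: [-0.1, -0.2, -2.7]
width: 0.0393
gripper_force: 25.0
```

Request:
carry_out --pt "0 0 -0.01 0" --pt "0 0 -0.02 0" --pt "0 0 -0.02 0" --pt "0 0 -0.02 0" --pt "0 0 -0.02 0" --pt "0 0 -0.02 0" --pt "0 0 -0.02 0" --pt "0 0 -0.02 0" --pt "0 0 -0.02 0" --pt "0 0 -0.02 0"

```text
t: 12.15
eef_pos: [0.5402, 0.395, 0.0944]
ee_rot: [3.141, 0.001, -3.02]
force: [-1.5, -1.0, 5.4]
width: 0.0395
gripper_force: 25.0
```

Request:
carry_out --pt "0 0 0 0" --pt "0 0 0 0" --pt "0 0 0 0" --pt "0 0 0 0" --pt "0 0 0 0" --pt "0 0 0.3 0" --pt "0 0 0.8 0" --pt "0 0 1.4 0" --pt "0 0 2.0 0" --pt "0 0 2.6 0" --claw 0.3

```text
t: 13.4
eef_pos: [0.54, 0.3949, 0.226]
ee_rot: [3.141, 0.001, -3.02]
force: [0.1, 0.6, -0.8]
width: 0.0616
gripper_force: 0.0
```

Request:
carry_out --pt "0 -0.6 0 0" --pt "-0.05 -1.5 0 0" --pt "-0.1 -2.5 0 0" --pt "-0.1 -3.5 0 0" --pt "-0.1 -4.5 0 0" --pt "-0.1 -5.5 0 0" --pt "-0.15 -6.5 0 0" --pt "-0.21 -7.3 0 0" --pt "-0.21 -7.78 0 0" --pt "-0.21 -7.78 0 0" --claw 0.4

```text
t: 14.65
eef_pos: [0.5294, 0.0045, 0.2249]
ee_rot: [3.141, 0.002, -3.022]
force: [0.7, -0.5, 0.1]
width: 0.0526
gripper_force: 0.0
```

```bash
python3 - <<'E'
from h import *
np.set_printoptions(precision=4,suppress=True)
st=arm.get_state();print(st["eef_pos"],st["t"])
t=arm.grab_frame("top");s=arm.grab_frame("scene");save(s,"m1.png",(265,120,555,380),2.7)
print(shift(s,"can"),shift(s,"am"))
E
```

```text
[0.5294 0.0045 0.2249] 14.65
(array([8.  , 0.25]), array([-0.0124,  0.0144]), 'tray xy', array([-0.0106,  0.0159]), 0.84) (array([0.25 , 0.125]), array([-0.0001,  0.0007]), 'tray xy', array([-0.    ,  0.0007]), 0.982)
```

View pics/m1.png

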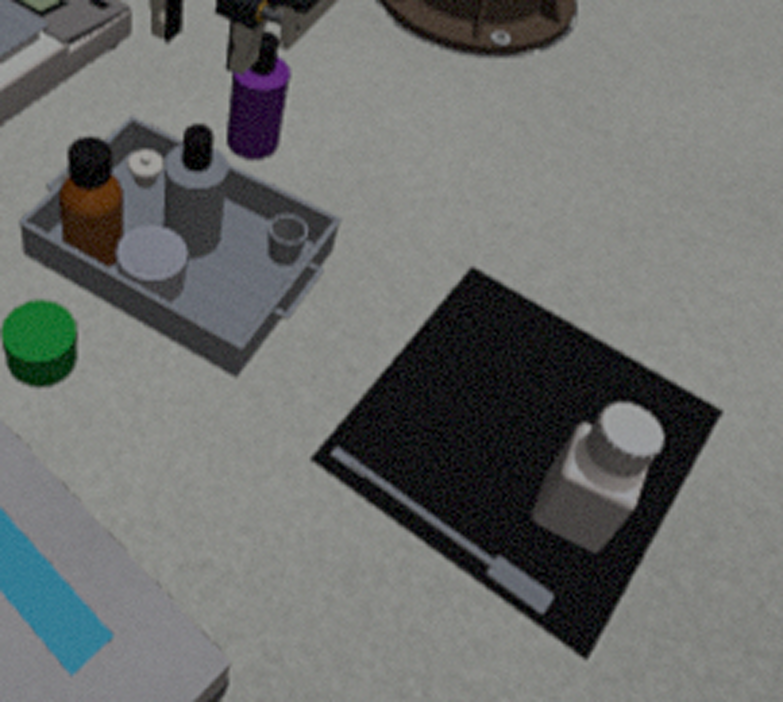

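The square bottle stands upright on the mat at about (498,305) in the scene. The canister is free at (337,190). Saving a clear reference for the remaining ones.

```bash
python3 - <<'E'
from h import *
s=arm.grab_frame("scene");save(s,"ref1.png");print(arm.get_state()["eef_pos"])
E
```

```text
[0.5295718  0.00633093 0.2242286 ]
```

Request:
carry_out --pt "0 0 -0.4 0" --pt "0 0 -0.8 0" --pt "0 0 -1.2 0" --pt "0 0 -1.5 0" --pt "0 0 -1.8 0" --pt "0 0 -2.0 0" --pt "0 0 -2.15 0" --pt "0 0 -2.25 0" --pt "0 0 -2.3 0" --pt "0 0 -2.32 0"

```text
t: 16.05
eef_pos: [0.5295, 0.0059, 0.1077]
ee_rot: [3.142, 0.0, -3.02]
force: [-0.3, -0.1, 0.4]
width: 0.0526
gripper_force: 0.0
```

Request:
carry_out --pt "0 0 0 0" --pt "0 0 0 0" --pt "0 0 0 0" --pt "0 0 0 0" --pt "0 0 0 0" --pt "0 0 0 0" --pt "0 0 0 0" --pt "0 0 0 0" --pt "0 0 0 0" --pt "0 0 0 0" --claw 0.9 --force 30

```text
t: 17.3
eef_pos: [0.5294, 0.0059, 0.1077]
ee_rot: [3.142, 0.0, -3.02]
force: [-0.6, 0.6, 2.3]
width: 0.0249
gripper_force: 30.0
```

```bash
python3 - <<'E'
from h import *
np.set_printoptions(precision=4,suppress=True)
s=arm.grab_frame("scene")
for b in((326,187,347,215,.05),(326,195,347,215,.04)):
    BOX["can"]=b;print(shift(s,"can","pics/ref1.png"))
E
```

```text
(array([0., 0.]), array([0., 0.]), 'tray xy', array([0., 0.]), 0.996)
(array([0., 0.]), array([0., 0.]), 'tray xy', array([0., 0.]), 0.997)
```

No shift on gripping. Lift and carry to the near part of the mat.

Request:
carry_out --pt "0 0 0.2 0" --pt "0 0 0.5 0" --pt "0 0 0.9 0" --pt "0 0 1.3 0" --pt "0 0 1.7 0" --pt "0 0.1 2.0 0" --pt "-0.1 0.4 2.2 0" --pt "-0.25 0.9 2.2 0" --pt "-0.4 1.4 2.2 0" --pt "-0.6 2 2.2 0"

```text
t: 18.6
eef_pos: [0.4985, 0.1071, 0.2175]
ee_rot: [3.142, -0.001, -3.02]
force: [-0.4, 0.6, -4.0]
width: 0.0251
gripper_force: 30.0
```

Request:
carry_out --pt "-0.2 0.6 0 0" --pt "-0.4 1.2 0 0" --pt "-0.6 1.8 0 0" --pt "-0.8 2.4 0 0" --pt "-1 3 0 0" --pt "-1.2 3.5 0 0" --pt "-1.4 4 0 0" --pt "-1.55 4.4 -0.1 0" --pt "-1.59 4.68 -0.3 0" --pt "-1.59 4.68 -0.6 0"

```text
t: 19.85
eef_pos: [0.4197, 0.3408, 0.1866]
ee_rot: [3.142, -0.0, -3.019]
force: [0.5, -0.5, -3.9]
width: 0.025
gripper_force: 30.0
```

Request:
carry_out --pt "0 0 -0.4 0" --pt "0 0 -0.7 0" --pt "0 0 -1.0 0" --pt "0 0 -1.2 0" --pt "0 0 -1.35 0" --pt "0 0 -1.45 0" --pt "0 0 -1.52 0" --pt "0 0 -1.57 0" --pt "0 0 -1.6 0" --pt "0 0 -1.61 0"

```text
t: 21.1
eef_pos: [0.4202, 0.3402, 0.1077]
ee_rot: [3.141, 0.001, -3.019]
force: [-1.5, -2.2, 3.7]
width: 0.025
gripper_force: 30.0
```

Touched down. Release and rise.

Request:
carry_out --pt "0 0 0 0" --pt "0 0 0 0" --pt "0 0 0 0" --pt "0 0 0 0" --pt "0 0 0 0" --pt "0 0 0.3 0" --pt "0 0 0.8 0" --pt "0 0 1.4 0" --pt "0 0 2.0 0" --pt "0 0 2.3 0" --claw 0.35

```text
t: 22.35
eef_pos: [0.4203, 0.3405, 0.2247]
ee_rot: [3.139, 0.002, -3.02]
force: [-0.6, -0.2, -0.0]
width: 0.0569
gripper_force: 0.0
```

```bash
python3 - <<'E'
from h import *
np.set_printoptions(precision=4,suppress=True)
t=arm.grab_frame("top");s=arm.grab_frame("scene");save(s,"ref2.png")
from scipy.optimize import minimize
th=np.linspace(0,2*np.pi,60)
def fit(p,img,x0,r,z0,z1):
    g=cv2.GaussianBlur(img.max(2).astype(np.float32),(0,0),.6)
    u=proj(p,[*x0,(z0+z1)/2]).astype(int)
    m=(g<42).astype(np.uint8);n,l,st,c=cv2.connectedComponentsWithStats(m)
    k=[i for i in range(1,n) if st[i,4]>30]; i=min(k,key=lambda i:np.linalg.norm(c[i]-u))
    def cen(x):
        P=np.array([proj(p,[x[0]+r*np.cos(a),x[1]+r*np.sin(a),z]) for z in(z0,z1) for a in th],np.float32)
        h=cv2.convexHull(P);M=cv2.moments(h);return np.array([M["m10"]/M["m00"],M["m01"]/M["m00"]]),M["m00"]
    x=minimize(lambda x:np.sum((cen(x)[0]-c[i])**2),x0,method="Nelder-Mead").x
    return x,c[i],st[i],cen(x)[1]
ims=cv2.imread("pics/ref1.png");imt=cv2.imread("pics/t0.png")
print("amS",fit(s,ims,(.6,-.051),.0175,.101,.131));print("amT",fit(t,imt,(.6,-.051),.0175,.101,.131))
print("canS",fit(s,ims,(.529,.006),.013,.102,.137));print("canT",fit(t,imt,(.529,.006),.013,.102,.137))
print(shift(s,"am"),arm.get_state()["eef_pos"])
E
```

```text
amS (array([ 0.6016, -0.0498]), array([298.0082, 180.2634]), array([291, 172,  16,  18, 243], dtype=int32), 277.7687868257053)
amT (array([ 0.6008, -0.0507]), array([335.8189, 168.3583]), array([315, 161,  36,  17, 254], dtype=int32), 214.33107061497867)
canS (array([0.5292, 0.006 ]), array([337.5804, 174.6084]), array([333, 167,  10,  16, 143], dtype=int32), 195.4184765163809)
canT (array([0.5266, 0.0037]), array([313.2872, 199.4894]), array([309, 194,  10,  12,  94], dtype=int32), 127.7829978861846)
(array([0.125, 0.   ]), array([-0.0002,  0.0002]), 'tray xy', array([-0.0002,  0.0002]), 0.981) [0.4204 0.3406 0.2241]
```

Request:
carry_out --pt "0.4 -0.8 0 0" --pt "0.8 -1.7 0 0" --pt "1.2 -2.6 0 0" --pt "1.6 -3.5 0 0" --pt "2 -4.4 0 0" --pt "2.4 -5.3 0 0" --pt "2.8 -6.2 0 0" --pt "3.2 -7 0 0" --pt "3.5 -7.6 0 0" --pt "3.62 -7.81 0 0"

```text
t: 23.7
eef_pos: [0.6006, -0.0523, 0.2203]
ee_rot: [-3.142, -0.003, -3.022]
force: [-0.2, -0.4, -0.0]
width: 0.0566
gripper_force: 0.0
```

Request:
carry_out --pt "0 0 -0.2 0" --pt "0 0 -0.6 0" --pt "0 0 -1.0 0" --pt "0 0 -1.4 0" --pt "0 0 -1.8 0" --pt "0 0 -2.1 0" --pt "0 0 -2.3 0" --pt "0 0 -2.42 0" --pt "0 0 -2.48 0" --pt "0 0 -2.5 0"

```text
t: 24.95
eef_pos: [0.6011, -0.0506, 0.0973]
ee_rot: [-3.142, 0.001, -3.02]
force: [-0.1, 0.0, -0.0]
width: 0.0571
gripper_force: 0.0
```

Request:
carry_out --pt "0 0 0 0" --pt "0 0 0 0" --pt "0 0 0 0" --pt "0 0 0 0" --pt "0 0 0 0" --pt "0 0 0 0" --pt "0 0 0 0" --pt "0 0 0 0" --pt "0 0 0 0" --pt "0 0 0 0" --claw 0.85 --force 28

```text
t: 26.2
eef_pos: [0.601, -0.0506, 0.0973]
ee_rot: [-3.142, 0.0, -3.02]
force: [0.2, -1.0, 4.7]
width: 0.0342
gripper_force: 28.0
```

```bash
python3 - <<'E'
from h import *
np.set_printoptions(precision=4,suppress=True)
s=arm.grab_frame("scene")
print(shift(s,"am","pics/ref2.png"),shift(s,"am","pics/ref1.png"),shift(s,"tin","pics/ref2.png"))
E
```

```text
(array([0.125, 0.125]), array([0.0001, 0.0005]), 'tray xy', array([0.0001, 0.0005]), 0.981) (array([0., 0.]), array([0., 0.]), 'tray xy', array([0., 0.]), 0.982) (array([0., 0.]), array([0., 0.]), 'tray xy', array([0., 0.]), 0.998)
```

No shift again. Carry the amber bottle to the mat.

Request:
carry_out --pt "0 0 0.2 0" --pt "0 0 0.5 0" --pt "0 0 0.9 0" --pt "0 0 1.3 0" --pt "0 0 1.7 0" --pt "0 0.1 2.0 0" --pt "-0.1 0.4 2.2 0" --pt "-0.2 0.9 2.2 0" --pt "-0.3 1.4 2.2 0" --pt "-0.4 2 2.2 0"

```text
t: 27.5
eef_pos: [0.5799, 0.0509, 0.2069]
ee_rot: [3.141, -0.001, -3.02]
force: [0.3, 1.1, -2.8]
width: 0.0346
gripper_force: 28.0
```

Request:
carry_out --pt "-0.1 0.6 0 0" --pt "-0.2 1.2 0 0" --pt "-0.3 1.8 0 0" --pt "-0.4 2.4 0 0" --pt "-0.5 3 0 0" --pt "-0.6 3.5 0 0" --pt "-0.7 4 0 0" --pt "-0.8 4.4 -0.1 0" --pt "-0.82 4.61 -0.3 0" --pt "-0.82 4.61 -0.6 0"

```text
t: 28.75
eef_pos: [0.5396, 0.2804, 0.1761]
ee_rot: [3.142, -0.0, -3.019]
force: [0.9, 0.4, -3.3]
width: 0.0345
gripper_force: 28.0
```

Request:
carry_out --pt "0 0 -0.4 0" --pt "0 0 -0.7 0" --pt "0 0 -1.0 0" --pt "0 0 -1.2 0" --pt "0 0 -1.35 0" --pt "0 0 -1.45 0" --pt "0 0 -1.52 0" --pt "0 0 -1.57 0" --pt "0 0 -1.6 0" --pt "0 0 -1.61 0"

```text
t: 30.0
eef_pos: [0.5402, 0.2801, 0.0973]
ee_rot: [3.141, 0.001, -3.02]
force: [-1.3, -0.8, 4.2]
width: 0.0344
gripper_force: 28.0
```

Request:
carry_out --pt "0 0 0 0" --pt "0 0 0 0" --pt "0 0 0 0" --pt "0 0 0 0" --pt "0 0 0 0" --pt "0 0 0.3 0" --pt "0 0 0.8 0" --pt "0 0 1.4 0" --pt "0 0 2.0 0" --pt "0 0 2.5 0" --claw 0.35

```text
t: 31.25
eef_pos: [0.5401, 0.28, 0.2242]
ee_rot: [3.141, 0.002, -3.02]
force: [0.3, -0.5, -0.5]
width: 0.0572
gripper_force: 0.0
```

```bash
python3 - <<'E'
from h import *
np.set_printoptions(precision=4,suppress=True)
t=arm.grab_frame("top");s=arm.grab_frame("scene");save(s,"m2.png",(190,80,540,380),2.2);save(s,"ref3.png")
print(arm.get_state()["eef_pos"])
c=[at(s,(190+x/4-.4,85+y/4-.4),.08)[:2] for x,y in((33,187),(212,88),(368,180),(197,297))];print("panS",np.array(c),np.mean(c,0))
c=[at(t,(400+x/4-.4,145+y/4-.4),.08)[:2] for x,y in((65,70),(335,57),(362,322),(85,333))];print("panT",np.array(c),np.mean(c,0))
# tin: lid brightness region
for n,p in(("S",s),("T",t)):
    for m in arm.regions_of(p,"tin_c")[:3]:
        k=m["pixels"].astype(np.uint8);M=cv2.moments(k,True);print(n,m["conf"],M["m10"]/M["m00"],M["m01"]/M["m00"],cv2.boundingRect(k))
E
```

```text
[0.5414 0.2808 0.2262]
panS [[ 0.6291 -0.4067]
 [ 0.4697 -0.4095]
 [ 0.467  -0.2469]
 [ 0.6244 -0.2386]] [ 0.5476 -0.3254]
panT [[ 0.6218 -0.2476]
 [ 0.6266 -0.4132]
 [ 0.4635 -0.4157]
 [ 0.4604 -0.2503]] [ 0.5431 -0.3317]
S 0.92 321.9608208955224 216.51119402985074 (308, 204, 27, 28)
S 0.91 279.59791122715404 247.0195822454308 (265, 231, 29, 33)
S 0.77 248.25734265734266 225.66013986013985 (234, 211, 29, 31)
T 0.94 314.85769980506825 134.9766081871345 (303, 122, 24, 27)
T 0.9 310.3961538461538 181.30384615384617 (298, 169, 25, 26)
T 0.74 353.3186180422265 131.83493282149712 (342, 119, 24, 27)
```

View pics/m2.png

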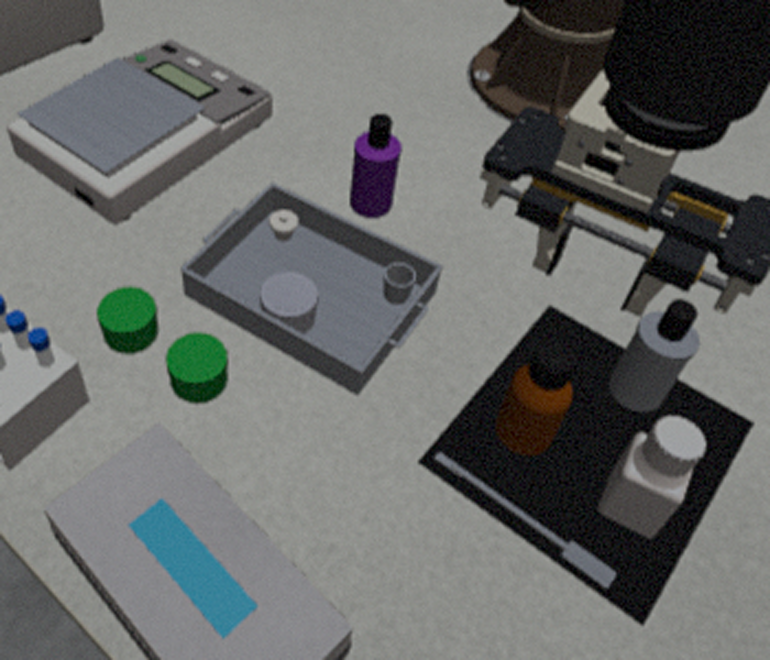

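All three stand upright on the mat (amber ~(432,264), canister ~(487,245), square ~(485,296)). The tin is alone at the back wall, at about (322,215). Going to it with open fingers.

Request:
carry_out --pt "0.1 -0.6 0 0" --pt "0.2 -1.3 0 0" --pt "0.35 -2 0 0" --pt "0.5 -2.8 0 0" --pt "0.7 -3.6 0 0" --pt "0.85 -4.3 0 0" --pt "1 -4.9 0 0" --pt "1.06 -5.32 0 0" --pt "1.06 -5.32 0 0" --pt "1.06 -5.32 0 0" --claw 0

```text
t: 32.7
eef_pos: [0.5927, 0.0143, 0.2214]
ee_rot: [3.142, -0.0, -3.02]
force: [-0.2, 0.2, -0.3]
width: 0.0878
gripper_force: 0.0
```

Request:
carry_out --pt "0 0 -0.4 0" --pt "0 0 -0.9 0" --pt "0 0 -1.4 0" --pt "0 0 -1.9 0" --pt "0 0 -2.4 0" --pt "0 0 -2.8 0" --pt "0 0 -3.2 0" --pt "0 0 -3.4 0" --pt "0 0 -3.5 0" --pt "0 0 -3.5 0"

```text
t: 33.95
eef_pos: [0.593, 0.0142, 0.0468]
ee_rot: [-3.142, 0.0, -3.019]
force: [0.7, 0.7, -0.3]
width: 0.0877
gripper_force: 0.0
```

Request:
carry_out --pt "0 0 -0.2 0" --pt "0 0 -0.4 0" --pt "0 0 -0.55 0" --pt "0 0 -0.65 0" --pt "0 0 -0.7 0" --pt "0 0 -0.7 0" --pt "0 0 -0.7 0" --pt "0 0 -0.7 0" --pt "0 0 -0.7 0" --pt "0 0 -0.7 0"

```text
t: 35.2
eef_pos: [0.5929, 0.0139, 0.0117]
ee_rot: [3.142, 0.0, -3.02]
force: [0.6, -0.4, 0.4]
width: 0.0874
gripper_force: 0.0
```

Request:
carry_out --pt "0 0 0 0" --pt "0 0 0 0" --pt "0 0 0 0" --pt "0 0 0 0" --pt "0 0 0 0" --pt "0 0 0 0" --pt "0 0 0 0" --pt "0 0 0 0" --pt "0 0 0 0" --pt "0 0 0 0" --claw 0.6 --force 25

```text
t: 36.45
eef_pos: [0.5929, 0.0139, 0.0116]
ee_rot: [-3.142, 0.0, -3.02]
force: [-0.2, -0.2, -0.1]
width: 0.0611
gripper_force: 25.0
```

Request:
carry_out --pt "0 0 0.2 0" --pt "0 0 0.5 0" --pt "0 0 0.9 0" --pt "0 0 1.4 0" --pt "0 0 1.9 0" --pt "0 0 2.4 0" --pt "0 -0.2 2.8 0" --pt "0 -0.6 3 0" --pt "-0.1 -1.1 3 0" --pt "-0.2 -1.7 3 0"

```text
t: 37.7
eef_pos: [0.5823, -0.0724, 0.1618]
ee_rot: [3.141, -0.0, -3.02]
force: [0.2, -0.3, -2.7]
width: 0.061
gripper_force: 25.0
```

Request:
carry_out --pt "-0.1 -0.6 0 0" --pt "-0.2 -1.2 0 0" --pt "-0.3 -1.9 0 0" --pt "-0.4 -2.6 0 0" --pt "-0.5 -3.3 0 0" --pt "-0.6 -4 0 0" --pt "-0.7 -4.5 0 0" --pt "-0.74 -4.9 0 0" --pt "-0.74 -5.13 -0.1 0" --pt "-0.74 -5.13 -0.3 0"

```text
t: 38.95
eef_pos: [0.5459, -0.3281, 0.1461]
ee_rot: [3.142, 0.0, -3.021]
force: [0.1, 0.6, -1.4]
width: 0.0613
gripper_force: 25.0
```

Request:
carry_out --pt "0 0 -0.3 0" --pt "0 0 -0.55 0" --pt "0 0 -0.75 0" --pt "0 0 -0.9 0" --pt "0 0 -1.0 0" --pt "0 0 -1.07 0" --pt "0 0 -1.11 0" --pt "0 0 -1.13 0" --pt "0 0 -1.15 0" --pt "0 0 -1.15 0"

```text
t: 40.2
eef_pos: [0.5459, -0.3276, 0.0891]
ee_rot: [-3.142, 0.0, -3.02]
force: [0.4, 0.1, -1.3]
width: 0.061
gripper_force: 25.0
```

Request:
carry_out --pt "0 0 -0.01 0" --pt "0 0 -0.02 0" --pt "0 0 -0.02 0" --pt "0 0 -0.02 0" --pt "0 0 -0.02 0" --pt "0 0 -0.02 0" --pt "0 0 -0.02 0" --pt "0 0 -0.02 0" --pt "0 0 -0.02 0" --pt "0 0 -0.02 0"

```text
t: 41.45
eef_pos: [0.5459, -0.3277, 0.0885]
ee_rot: [-3.141, 0.0, -3.02]
force: [-2.2, 2.0, 5.8]
width: 0.0612
gripper_force: 25.0
```

```bash
python3 - <<'E'
from h import *
s=arm.grab_frame("scene");save(s,"p1.png",(190,85,290,185),6)
E
```

```text
(no output)
```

View pics/p1.png

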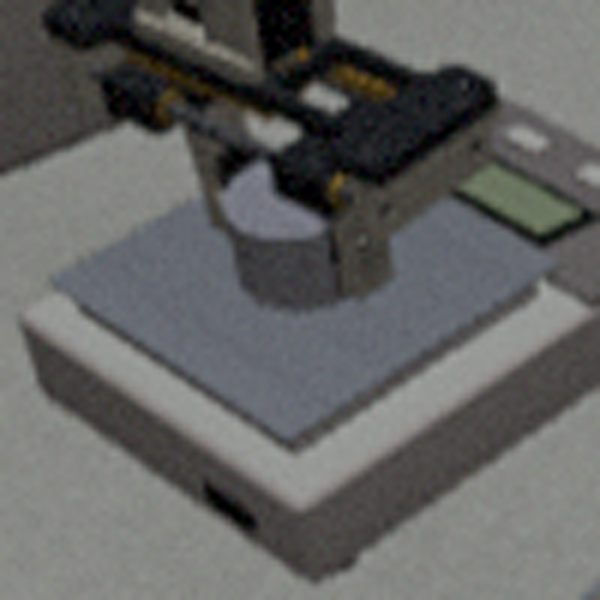

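The tin rests in the pan's middle (foot about (239,131) in the scene), with contact felt. Releasing and rising.

Request:
carry_out --pt "0 0 0 0" --pt "0 0 0 0" --pt "0 0 0 0" --pt "0 0 0 0" --pt "0 0 0 0" --pt "0 0 0.3 0" --pt "0 0 0.8 0" --pt "0 0 1.4 0" --pt "0 0 2.1 0" --pt "0 0 2.7 0" --claw 0

```text
t: 42.75
eef_pos: [0.5461, -0.3278, 0.2259]
ee_rot: [-3.141, 0.002, -3.02]
force: [1.0, -0.0, 1.3]
width: 0.088
gripper_force: 0.0
```

```bash
python3 - <<'E'
from h import *
np.set_printoptions(precision=4,suppress=True)
t=arm.grab_frame("top");s=arm.grab_frame("scene");print(arm.get_state()["eef_pos"])
for n,p in(("S",s),("T",t)):
    for m in arm.regions_of(p,"tin_c")[:3]:
        k=m["pixels"].astype(np.uint8);M=cv2.moments(k,True);print(n,round(m["conf"],2),at(p,(M["m10"]/M["m00"],M["m01"]/M["m00"]),.105))
E
```

```text
[ 0.5477 -0.3286  0.2286]
S 0.78 [ 0.7589 -0.0402  0.105 ]
S 0.73 [ 0.5486 -0.3229  0.105 ]
S 0.67 [0.7508 0.046  0.105 ]
T 0.96 [ 0.6938 -0.0945  0.105 ]
T 0.69 [ 0.6868 -0.0034  0.105 ]
T 0.59 [ 0.5278 -0.336   0.105 ]
```

Request:
carry_out --pt "0 0.5 0 0" --pt "0 1.2 0 0" --pt "0 2.2 0 0" --pt "0 3.2 0 0" --pt "0 4.2 0 0" --pt "0 5.2 0 0" --pt "0 6.2 0 0" --pt "0 7.2 0 0" --pt "0 8.2 0 0" --pt "0 9.2 0 0" --claw 0.35

```text
t: 44.2
eef_pos: [0.5451, 0.1338, 0.2225]
ee_rot: [-3.141, -0.001, -3.02]
force: [1.8, 0.2, -0.0]
width: 0.057
gripper_force: 0.0
```

Request:
carry_out --pt "-0.05 1 0 0" --pt "-0.1 1.8 0 0" --pt "-0.12 2.4 0 0" --pt "-0.12 2.8 0 0" --pt "-0.12 2.96 0 0" --pt "-0.12 2.96 0 0" --pt "-0.12 2.96 0 0" --pt "-0.12 2.96 0 0" --pt "-0.12 2.96 0 0" --pt "-0.12 2.96 0 0"

```text
t: 45.45
eef_pos: [0.5399, 0.2802, 0.2232]
ee_rot: [3.141, 0.0, -3.02]
force: [0.3, 0.4, 0.0]
width: 0.0569
gripper_force: 0.0
```

Request:
carry_out --pt "0 0 -0.4 0" --pt "0 0 -0.8 0" --pt "0 0 -1.2 0" --pt "0 0 -1.6 0" --pt "0 0 -1.9 0" --pt "0 0 -2.2 0" --pt "0 0 -2.35 0" --pt "0 0 -2.45 0" --pt "0 0 -2.51 0" --pt "0 0 -2.51 0"

```text
t: 46.7
eef_pos: [0.5399, 0.2805, 0.0977]
ee_rot: [3.141, 0.0, -3.02]
force: [-0.5, 0.3, -0.2]
width: 0.0574
gripper_force: 0.0
```

Request:
carry_out --pt "0 0 0 0" --pt "0 0 0 0" --pt "0 0 0 0" --pt "0 0 0 0" --pt "0 0 0 0" --pt "0 0 0 0" --pt "0 0 0 0" --pt "0 0 0 0" --pt "0 0 0 0" --pt "0 0 0 0" --claw 0.85 --force 28

```text
t: 47.95
eef_pos: [0.54, 0.2804, 0.0978]
ee_rot: [-3.142, 0.0, -3.02]
force: [0.0, -2.3, 4.9]
width: 0.0344
gripper_force: 28.0
```

Request:
carry_out --pt "0 0 0.2 0" --pt "0 0 0.5 0" --pt "0 0 0.9 0" --pt "0 0 1.3 0" --pt "0 0 1.7 0" --pt "0 -0.1 2.0 0" --pt "0.1 -0.4 2.2 0" --pt "0.2 -0.9 2.2 0" --pt "0.3 -1.4 2.2 0" --pt "0.4 -2 2.2 0"

```text
t: 49.2
eef_pos: [0.5598, 0.1787, 0.2074]
ee_rot: [-3.141, -0.001, -3.02]
force: [0.5, 0.5, -3.0]
width: 0.0338
gripper_force: 28.0
```

Request:
carry_out --pt "0.1 -0.6 0 0" --pt "0.2 -1.2 0 0" --pt "0.3 -1.8 0 0" --pt "0.4 -2.4 0 0" --pt "0.5 -3 0 0" --pt "0.6 -3.5 0 0" --pt "0.7 -4 0 0" --pt "0.8 -4.4 0 0" --pt "0.82 -4.62 -0.2 0" --pt "0.82 -4.62 -0.5 0"

```text
t: 50.45
eef_pos: [0.6007, -0.0512, 0.1816]
ee_rot: [3.141, 0.0, -3.021]
force: [0.1, -0.1, -3.6]
width: 0.0341
gripper_force: 28.0
```

Request:
carry_out --pt "0 0 -0.4 0" --pt "0 0 -0.8 0" --pt "0 0 -1.1 0" --pt "0 0 -1.3 0" --pt "0 0 -1.45 0" --pt "0 0 -1.55 0" --pt "0 0 -1.62 0" --pt "0 0 -1.66 0" --pt "0 0 -1.68 0" --pt "0 0 -1.68 0"

```text
t: 51.7
eef_pos: [0.6009, -0.0506, 0.0987]
ee_rot: [3.142, 0.0, -3.02]
force: [0.8, -0.4, -3.4]
width: 0.0344
gripper_force: 28.0
```

Position is exact; now lower the last millimetre, then check before releasing.

Request:
carry_out --pt "0 0 -0.01 0" --pt "0 0 -0.02 0" --pt "0 0 -0.025 0" --pt "0 0 -0.025 0" --pt "0 0 -0.025 0" --pt "0 0 -0.025 0" --pt "0 0 -0.025 0" --pt "0 0 -0.025 0" --pt "0 0 -0.025 0" --pt "0 0 -0.025 0"

```text
t: 52.95
eef_pos: [0.6012, -0.0507, 0.0977]
ee_rot: [-3.141, 0.001, -3.02]
force: [-0.9, -0.5, 5.4]
width: 0.0342
gripper_force: 28.0
```

```bash
python3 - <<'E'
from h import *
np.set_printoptions(precision=4,suppress=True)
s=arm.grab_frame("scene");print(shift(s,"am","pics/ref2.png"))
BOX["am"]=(286,192,310,218,.05);print(shift(s,"am","pics/ref2.png"))
E
```

```text
(array([0.125, 0.125]), array([0.0001, 0.0005]), 'tray xy', array([0.0001, 0.0005]), 0.978)
(array([0.5  , 0.375]), array([0.    , 0.0017]), 'tray xy', array([0.0002, 0.0017]), 0.922)
```

Amber bottle is back on its spot. Release, rise, and go to the canister.

Request:
carry_out --pt "0 0 0 0" --pt "0 0 0 0" --pt "0 0 0 0" --pt "0 0 0 0" --pt "0 0 0 0" --pt "0 0 0.3 0" --pt "0 0 0.8 0" --pt "0 0 1.4 0" --pt "0 0 2.0 0" --pt "0 0 2.5 0" --claw 0.35

```text
t: 54.25
eef_pos: [0.6011, -0.0507, 0.225]
ee_rot: [-3.142, 0.002, -3.02]
force: [0.5, 0.6, -0.3]
width: 0.0568
gripper_force: 0.0
```

Request:
carry_out --pt "-0.4 0.8 0 0" --pt "-0.8 1.7 0 0" --pt "-1.2 2.6 0 0" --pt "-1.6 3.5 0 0" --pt "-2 4.4 0 0" --pt "-2.4 5.3 0 0" --pt "-2.8 6.2 0 0" --pt "-3.2 7 0 0" --pt "-3.5 7.6 0 0" --pt "-3.62 7.82 0 0"

```text
t: 55.5
eef_pos: [0.4192, 0.3419, 0.2234]
ee_rot: [3.141, 0.001, -3.018]
force: [0.1, 0.2, -0.0]
width: 0.0568
gripper_force: 0.0
```

Request:
carry_out --pt "0 0 0 0" --pt "0 0 -0.3 0" --pt "0 0 -0.7 0" --pt "0 0 -1.1 0" --pt "0 0 -1.5 0" --pt "0 0 -1.8 0" --pt "0 0 -2.0 0" --pt "0 0 -2.15 0" --pt "0 0 -2.25 0" --pt "0 0 -2.28 0" --claw 0.4

```text
t: 56.75
eef_pos: [0.4199, 0.3405, 0.1083]
ee_rot: [3.142, 0.0, -3.02]
force: [-0.4, 0.2, -0.3]
width: 0.0523
gripper_force: 0.0
```

Request:
carry_out --pt "0 0 0 0" --pt "0 0 0 0" --pt "0 0 0 0" --pt "0 0 0 0" --pt "0 0 0 0" --pt "0 0 0 0" --pt "0 0 0 0" --pt "0 0 0 0" --pt "0 0 0 0" --pt "0 0 0 0" --claw 0.9 --force 30

```text
t: 58.0
eef_pos: [0.42, 0.3404, 0.1085]
ee_rot: [3.142, 0.0, -3.02]
force: [-0.2, -1.7, 5.4]
width: 0.0252
gripper_force: 30.0
```

Request:
carry_out --pt "0 0 0.2 0" --pt "0 0 0.5 0" --pt "0 0 0.9 0" --pt "0 0 1.3 0" --pt "0 0 1.7 0" --pt "0 -0.1 2.0 0" --pt "0.1 -0.4 2.2 0" --pt "0.25 -0.9 2.2 0" --pt "0.4 -1.4 2.2 0" --pt "0.6 -2 2.2 0"

```text
t: 59.25
eef_pos: [0.4497, 0.2387, 0.2182]
ee_rot: [-3.141, -0.001, -3.02]
force: [1.5, 0.4, -3.3]
width: 0.0256
gripper_force: 30.0
```

Request:
carry_out --pt "0.2 -0.6 0 0" --pt "0.4 -1.2 0 0" --pt "0.6 -1.8 0 0" --pt "0.8 -2.4 0 0" --pt "1 -3 0 0" --pt "1.2 -3.5 0 0" --pt "1.4 -4 0 0" --pt "1.55 -4.4 0 0" --pt "1.58 -4.69 -0.2 0" --pt "1.58 -4.69 -0.5 0"

```text
t: 60.5
eef_pos: [0.5283, 0.0047, 0.1925]
ee_rot: [3.141, -0.0, -3.022]
force: [0.3, 0.5, -3.5]
width: 0.0252
gripper_force: 30.0
```

Request:
carry_out --pt "0 0 -0.4 0" --pt "0 0 -0.8 0" --pt "0 0 -1.1 0" --pt "0 0 -1.3 0" --pt "0 0 -1.45 0" --pt "0 0 -1.55 0" --pt "0 0 -1.62 0" --pt "0 0 -1.66 0" --pt "0 0 -1.69 0" --pt "0 0 -1.69 0"

```text
t: 61.75
eef_pos: [0.5289, 0.0059, 0.1089]
ee_rot: [3.142, 0.0, -3.02]
force: [-0.8, 0.5, -3.1]
width: 0.0252
gripper_force: 30.0
```

Request:
carry_out --pt "0.005 0 -0.01 0" --pt "0.005 0 -0.02 0" --pt "0.005 0 -0.025 0" --pt "0.005 0 -0.025 0" --pt "0.005 0 -0.025 0" --pt "0.005 0 -0.025 0" --pt "0.005 0 -0.025 0" --pt "0.005 0 -0.025 0" --pt "0.005 0 -0.025 0" --pt "0.005 0 -0.025 0"

```text
t: 63.0
eef_pos: [0.5296, 0.0059, 0.1085]
ee_rot: [-3.141, 0.001, -3.019]
force: [-1.4, -0.6, 6.0]
width: 0.0254
gripper_force: 30.0
```

```bash
python3 - <<'E'
from h import *
np.set_printoptions(precision=4,suppress=True)
s=arm.grab_frame("scene")
BOX["can"]=(326,187,347,215,.05);print(shift(s,"can","pics/ref1.png"),shift(s,"am","pics/ref1.png"))
E
```

```text
(array([-0.875,  1.   ]), array([0.0039, 0.0006]), 'tray xy', array([0.0039, 0.0001]), 0.625) (array([0., 0.]), array([0., 0.]), 'tray xy', array([0., 0.]), 0.982)
```

Request:
carry_out --pt "0 0 0 0" --pt "0 0 0 0" --pt "0 0 0 0" --pt "0 0 0 0" --pt "0 0 0 0" --pt "0 0 0.3 0" --pt "0 0 0.8 0" --pt "0 0 1.4 0" --pt "0 0 2.0 0" --pt "0 0 2.3 0" --claw 0.4

```text
t: 64.3
eef_pos: [0.5298, 0.006, 0.2252]
ee_rot: [3.141, 0.003, -3.02]
force: [1.1, 0.3, -0.3]
width: 0.0525
gripper_force: 0.0
```

Request:
carry_out --pt "0.05 0.5 0 0" --pt "0.1 1.5 0 0" --pt "0.15 2.5 0 0" --pt "0.2 3.5 0 0" --pt "0.2 4.5 0 0" --pt "0.2 5.5 0 0" --pt "0.2 6.5 0 0" --pt "0.2 7.3 0 0" --pt "0.21 7.78 0 0" --pt "0.21 7.78 0 0" --claw 0.3

```text
t: 65.55
eef_pos: [0.5392, 0.396, 0.2217]
ee_rot: [-3.141, -0.001, -3.018]
force: [0.0, -0.1, -0.6]
width: 0.0613
gripper_force: 0.0
```

```bash
python3 - <<'E'
from h import *
np.set_printoptions(precision=4,suppress=True)
s=arm.grab_frame("scene");save(s,"ref4.png");print(arm.get_state()["eef_pos"])
for b in((331,164,344,186,.13),(330,170,348,202,.09)):
    BOX["can"]=b;print(shift(s,"can","pics/ref1.png"))
for b in((288,168,309,214,.08),):
    BOX["am"]=b;print(shift(s,"am","pics/ref1.png"))
E
```

```text
[0.5393 0.395  0.222 ]
(array([0., 0.]), array([0., 0.]), 'tray xy', array([0., 0.]), 0.997)
(array([0., 0.]), array([0., 0.]), 'tray xy', array([0., 0.]), 0.997)
(array([0., 0.]), array([0., 0.]), 'tray xy', array([0., 0.]), 0.991)
```

Both are back with zero pixel shift. Now the square bottle.

Request:
carry_out --pt "0.01 0 -0.4 0" --pt "0.01 0 -0.8 0" --pt "0.01 0 -1.2 0" --pt "0.01 0 -1.6 0" --pt "0.01 0 -1.9 0" --pt "0.01 0 -2.2 0" --pt "0.01 0 -2.4 0" --pt "0.01 0 -2.5 0" --pt "0.01 0 -2.55 0" --pt "0.01 0 -2.55 0"

```text
t: 66.85
eef_pos: [0.5402, 0.3951, 0.0953]
ee_rot: [3.141, 0.0, -3.02]
force: [0.8, -0.0, -0.1]
width: 0.0615
gripper_force: 0.0
```

Request:
carry_out --pt "0 0 0 0" --pt "0 0 0 0" --pt "0 0 0 0" --pt "0 0 0 0" --pt "0 0 0 0" --pt "0 0 0 0" --pt "0 0 0 0" --pt "0 0 0 0" --pt "0 0 0 0" --pt "0 0 0 0" --claw 0.75 --force 25

```text
t: 68.1
eef_pos: [0.5402, 0.3949, 0.0953]
ee_rot: [3.142, 0.0, -3.02]
force: [1.2, -0.9, 3.3]
width: 0.0392
gripper_force: 25.0
```

Request:
carry_out --pt "0 0 0.2 0" --pt "0 0 0.5 0" --pt "0 0 0.9 0" --pt "0 0 1.3 0" --pt "0 0 1.7 0" --pt "0 -0.1 2.0 0" --pt "0.1 -0.4 2.2 0" --pt "0.15 -0.9 2.2 0" --pt "0.2 -1.4 2.2 0" --pt "0.3 -2 2.2 0"

```text
t: 69.35
eef_pos: [0.5547, 0.2923, 0.2043]
ee_rot: [-3.141, -0.001, -3.02]
force: [0.4, 0.5, -2.2]
width: 0.0394
gripper_force: 25.0
```

Request:
carry_out --pt "0.1 -0.6 0 0" --pt "0.2 -1.2 0 0" --pt "0.3 -1.8 0 0" --pt "0.4 -2.4 0 0" --pt "0.5 -3 0 0" --pt "0.55 -3.5 0 0" --pt "0.6 -3.9 0 0" --pt "0.605 -4.2 0 0" --pt "0.605 -4.295 -0.2 0" --pt "0.605 -4.295 -0.5 0"

```text
t: 70.6
eef_pos: [0.5854, 0.0802, 0.1793]
ee_rot: [3.141, 0.001, -3.02]
force: [-0.4, 0.7, -2.7]
width: 0.039
gripper_force: 25.0
```

Request:
carry_out --pt "0 0 -0.4 0" --pt "0 0 -0.8 0" --pt "0 0 -1.1 0" --pt "0 0 -1.3 0" --pt "0 0 -1.45 0" --pt "0 0 -1.55 0" --pt "0 0 -1.62 0" --pt "0 0 -1.66 0" --pt "0 0 -1.69 0" --pt "0 0 -1.69 0"

```text
t: 71.85
eef_pos: [0.5854, 0.0802, 0.0956]
ee_rot: [3.141, 0.0, -3.02]
force: [-0.8, 0.5, -2.2]
width: 0.0392
gripper_force: 25.0
```

Request:
carry_out --pt "0 0 -0.01 0" --pt "0 0 -0.02 0" --pt "0 0 -0.025 0" --pt "0 0 -0.025 0" --pt "0 0 -0.025 0" --pt "0 0 -0.025 0" --pt "0 0 -0.025 0" --pt "0 0 -0.025 0" --pt "0 0 -0.025 0" --pt "0 0 -0.025 0"

```text
t: 73.1
eef_pos: [0.5858, 0.0802, 0.0953]
ee_rot: [-3.142, 0.001, -3.02]
force: [-1.8, -0.2, 5.8]
width: 0.0396
gripper_force: 25.0
```

Request:
carry_out --pt "0 0 0 0" --pt "0 0 0 0" --pt "0 0 0 0" --pt "0 0 0 0" --pt "0 0 0 0" --pt "0 0 0.3 0" --pt "0 0 0.8 0" --pt "0 0 1.4 0" --pt "0 0 2.0 0" --pt "0 0 2.6 0" --claw 0.3

```text
t: 74.35
eef_pos: [0.5854, 0.0801, 0.2266]
ee_rot: [3.141, 0.001, -3.02]
force: [0.2, -0.3, 0.2]
width: 0.0613
gripper_force: 0.0
```

Request:
carry_out --pt "-0.1 0.5 0.1 0" --pt "-0.2 1 0.2 0" --pt "-0.3 1.6 0.3 0" --pt "-0.4 2.2 0.4 0" --pt "-0.5 2.8 0.4 0" --pt "-0.6 3.3 0.4 0" --pt "-0.7 3.8 0.4 0" --pt "-0.8 4.2 0.4 0" --pt "-0.8 4.4 0.4 0" --pt "-0.8 4.4 0.4 0"

```text
t: 75.6
eef_pos: [0.5453, 0.3006, 0.2442]
ee_rot: [-3.141, -0.0, -3.019]
force: [-0.1, 0.6, -0.8]
width: 0.0613
gripper_force: 0.0
```

```bash
python3 - <<'E'
from h import *
np.set_printoptions(precision=4,suppress=True)
s=arm.grab_frame("scene");save(s,"end.png",(190,80,540,380),2.2)
for n,b,r in(("can",(331,164,344,186,.13),"ref1"),("am",(288,168,309,214,.08),"s0"),("sq",(331,196,360,243,.07),"s0"),("sq",(336,196,360,220,.1),"s0")):
    BOX[n]=b;print(n,shift(s,n,f"pics/{r}.png"))
E
```

```text
can (array([ 0.   , -0.125]), array([-0.0003, -0.0003]), 'tray xy', array([-0.0003, -0.0002]), 0.997)
am (array([0., 0.]), array([0., 0.]), 'tray xy', array([0., 0.]), 0.992)
sq (array([0.125, 0.   ]), array([-0.0002,  0.0002]), 'tray xy', array([-0.0002,  0.0002]), 0.968)
sq (array([0.125, 0.   ]), array([-0.0002,  0.0002]), 'tray xy', array([-0.0002,  0.0002]), 0.998)
```

View pics/end.png

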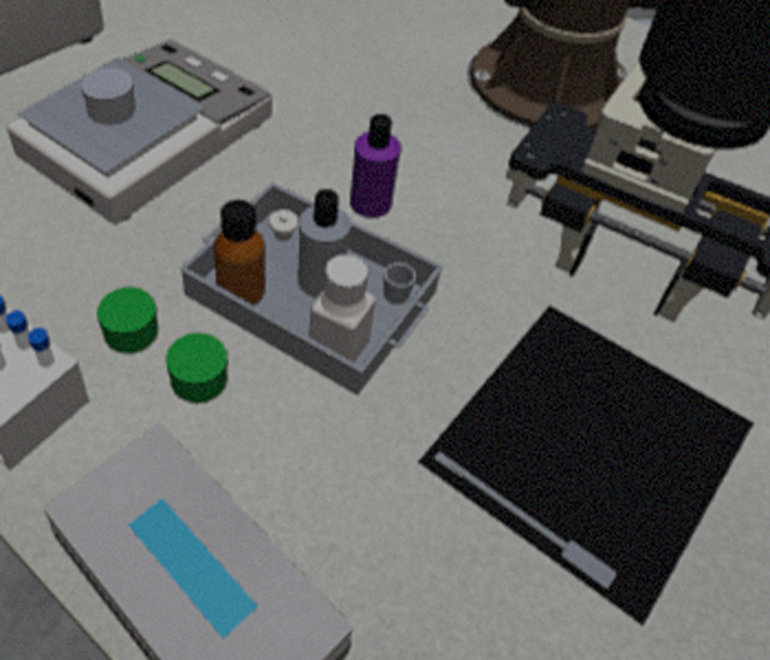

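The final picture shows the tin upright mid-pan at about (240,130). The three containers are back upright in the tray, within 0.5 mm by image match. The beaker, crucible, spatula and look-alikes are in place, and the gripper is clear.

```bash
python3 -c "
from station import arm
print(arm.job_done())"
```

```text
the job is handed in; nothing more can be done
None
```

The job is handed in at about 76 s of the 147 s allowed: the tin is upright in the middle of the balance pan, and the amber bottle, square bottle and canister are back upright on their starting spots, within about 0.5 mm by image match.

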